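# Unlock the chip cabinet with the key rod and hold its spring door open at the mark

## Task

Take the orange-handled key rod out of its stand and dip its tip for about half a second well into the small black reader cup with the blue rim, which unlocks the chip cabinet. Then put the rod's tip into the yellow pocket on the cabinet's frosted door and, with the rod alone, pull the door open against its closing spring until the red pointer lies within the width of the green mark. Finish while still gripping the rod and holding the door still there; keep the gripper off the door and leave the plaques, dice, buttons and chip cup where they are.

Things in the scene. Friction and masses are not known exactly. Their poses are not given: they have to be found in the camera images.
- rod: Key rod, 110 long, 0.07 to 0.14 kg, standing upright in its stand at the start, loose. Origin at the centre of its tip (lower end), z up along the rod. Steel stem 12 in diameter from z=0 to 60; orange square handle 24 x 24 from z=60 to 110, its faces square to the rod's x and y. It may lean a degree or two in its hole and turns freely there.
- rod_grip (a point): Centre of the rod's orange handle, 85 above the tip; axes as the rod's.
- rod_tip (a point): Centre of the rod's tip, its very end.
- stand: Grey block 70 x 70 x 45 high, fixed, with a 13 wide hole 35 deep in its top centre in which the rod stands, tip on the hole's floor 10 above the counter. Origin at the centre of its underside, z up. Stand and reader cup may change sides.
- reader: Reader cup, fixed: small black open round cup with a blue rim on a round foot 72 across. 49 outside and 38 inside diameter at the mouth, 45.5 high, inside 35 deep. Origin at the centre of its underside. A dip counts with the tip at least 12 below the rim.
- reader_rim (a point): Centre of the reader cup's mouth, level with its rim, z up.
- cabinet: Low grey chip cabinet, fixed, 300 (x) x 200 (y) x 90 high, turned by up to 0.3 rad. Origin at the centre of its underside; its -x side faces the robot. The frosted door on top slides towards the cabinet's -x. Chip rows lie beneath the door.
- door: Frosted sliding door with aluminium edges in the top of the cabinet, carrying the yellow pocket and the red pointer. Axes as the cabinet's; its origin coincides with the cabinet's when shut. It slides only along the cabinet's -x, up to 120 to a stop; a spring shuts it (about 2.4 N when shut, rising 0.2 N per 10 of travel to about 4.8 N at the stop).
- pocket_rim (a point): Centre of the mouth of the yellow pocket on the door, level with its rim, 110 above the counter; axes as the door's. Open square box 40 x 40 outside, walls 4, inside 32 x 32 and 21 deep.
- pointer (a point): Middle of the door's thin red pointer bar (3 wide, along the cabinet's y), on the cabinet's -y cheek; in line with the pocket's centre (same x in the cabinet's frame, 91 towards -y), 92 above the counter.
- mark: Green mark clipped on the cabinet's -y cheek, 16 wide along the cabinet's x, origin at its centre, axes as the cabinet's. It sits 55 to 100 from the shut door's pointer, towards the cabinet's -x. The pointer is at the mark when it is within 8 of the mark's origin along the cabinet's x.
- plaque0: Blue ceramic plaque 58 x 84 x 6, loose. Origin at the centre of its underside. Leave alone.
- plaque1: A second such plaque.
- plaque2: A third such plaque.
- die0: Translucent red die, 19 cube, loose. Origin at the centre of its underside. Leave alone.
- die1: The other die.
- lammer: Black lammer button, 32 diameter, 5 thick, loose. Leave alone.
- dealer_button: Pewter dealer button, 52 diameter, 10 thick, loose. Leave alone.
- chip_cup: Grey rubber chip cup, open, 84 across the rim, 85 high, loose, empty. It is not the reader cup. Origin at the centre of its underside. Leave alone.
Mind the look-alikes: they are no part of the job. Leave any purple look-alike of the rod alone.

How it is judged:
By the outcome, as a careful person would: the job done as asked, in the order asked, and still so for the second after the job is handed in, while the arm keeps its last pose, push and grip.
It also fails if it takes over 51 s, if anything falls off the work surface, if the arm or the gripper's body presses on something with over 40 N, if the wrist force passes 120 N, or if a joint passes its speed limit or range.

## Robot

A 6-joint arm with a two-finger parallel gripper is mounted at the origin on the work surface. World frame = base frame: x ahead of the robot, y to its left, z up, the work surface at z = 0. Lengths are in mm, angles in degrees, forces in N, time in s.
With the tool pointing down it reaches from about 350 to 850 mm from the base axis. Payload 8.1 kg.
Tool frame: the origin (TCP) lies at the very end of the fingers, on their centre line; the grasp point (between the pads) lies 19 mm behind it; z points along the fingers, y is the direction in which the jaws open and shut (so a half turn about z gives the same grasp; the last joint's range is limited). The gripper opens to 85 mm and grips with 20 to 120 N. Pads are 22 mm wide; open, the fingers measure 114 mm over their backs; the gripper's body (76 mm by 85 mm) begins 54 mm behind the grasp point. The pads swing forward as they close: fully open they stand 13 mm farther back than shut.
Start: joints at [-72.216, 7.471, 85.268, -0, 87.261, -4.893], TCP at [231.348, -553.609, 231.292] pointing down, gripper open.
Joint ranges: [-169.43, 169.43], [-51.17, 129.36], [1.28, 143.12], [-76.62, 256.62], [0, 156.53], [-152.29, 152.29]. Speed limits (degrees/s): [136.94, 136.94, 159.86, 180, 180, 180].

## Interface

Orientations are given as [roll, pitch, yaw] about the fixed x, y, z axes, in that order (R = Rz(yaw) Ry(pitch) Rx(roll)).
In Python, from bench import r gives the robot as it stands.
- The arm moves only by the shell command python3 -m crank 'ROWS' [OPENING] [FORCE]. ROWS is JSON, a list that holds one entry, the list of rows, each a list of 6 numbers: the shift along the tool's x, y, z in m, then the turn, a rotation vector about the tool's x, y, z in rad. A call has 1 to 10 rows; each row is the pose to reach, as a shift and turn from the pose measured when the call began, along the tool's axes at that moment; what a row does not reach only later rows make up. A row lasts 1/8 s, in which the tool goes at most 62.5 mm and 10.7 degrees, less where a joint would pass 70% of its speed; a pose out of reach is approached as far as the arm can. A call with a gripper value outside its range is refused whole. OPENING is the closure, from 0 (fully open) to 1 (shut), set as the call begins (- or left out, the last holds). The fingers move at their own pace and stop on an object; FORCE is the grip in N (left out, the last holds). Time passes only in rows, so rows that repeat a pose let the fingers close. It gives the time, the measured TCP pose, the force and the opening at its end, in the units of the state.
- r.sense(): the state, without advancing time (a new reading comes with each control period).
- r.snapshot(name): name is "scene" or "top"; returns (picture, depth): 384x512x3 uint8, blue, green, red; 384x512 float32, mm along the optical axis (not along the pixel's ray), 0 where there is no reading.
- r.get_calibration(name): a dict with "mtx" (3x3 intrinsics, pixels), "cam_to_world" (4x4, takes a point from camera to world coordinates). Camera axes: x right, y down, z forward; pixel columns grow to the right and rows downward; lengths in mm; the calibration is good to about 2 mm. A picture is of the moment at which its call begins. get_calibration takes no time and is no camera call.
- r.hand_in(): hands the job in, once; it reports no verdict.
Trained networks look in the newest picture that a camera, given by its name, has taken for a name from the list of things; names that differ only in an ending like _2 or _b are one class to them, and where a whole thing is asked for, a point or a joint stands for the part that bears it (a point fixed in the world has none). Each returns a list of dicts, best first, with "conf" (0 to 1); they miss things now and then, are a little off and sometimes report something else, mostly with a low value. They report only what shows in the picture. A call takes as long as a camera call. They do not tell look-alikes from the thing itself.
- r.look_for(thing, camera): "extent" ([left, top, right, bottom] in pixels, round what is visible of it).
- r.landmark_of(thing, camera): "pixel" ([column, row] in pixels: a listed point, or the origin of a listed thing).
The state is a dict: "time": time; "joint_pos": joint angles; "qd": joint speeds; "joint_efforts": joint torques, N m; "tool_pos": TCP position; "tcp_rot": TCP orientation; "ft_force": force on the tool from outside, world axes, zero at the start; "wrist_torque": the same for the moment, N m; "finger_gap": finger opening in mm.
Only numpy, scipy, OpenCV 4.12 (cv2) and the standard library are available. Lean on these libraries where they do the work, as an engineer would, in place of code of your own. Each camera call takes 0.05 s, during which the arm holds its last target.

## Working session

There is one attempt and no reset: what is moved stays moved. The work goes in short steps, Python scripts to look and compute and a shell command to move; the robot and the scene stay as the last step left them, time stands still between calls to the robot, and variables do not carry over. Pictures are saved under pics/ and viewed, and the job is handed in when it is done.

```bash
ls; mkdir -p pics; python3 - <<'E'
from bench import r
import cv2
for n in("scene","top"):
    p,d=r.snapshot(n); cv2.imwrite(f"pics/{n}0.png",p)
    c=r.get_calibration(n); print(n,c["mtx"],c["cam_to_world"])
print(r.sense())
E
```

```text
pics
scene [[413.38507584   0.         246.77738004]
 [  0.         413.38507584 184.94396389]
 [  0.           0.           1.        ]] [[-7.01045246e-01  5.51652501e-01 -4.51901628e-01  1.12402908e+03]
 [ 7.13114611e-01  5.43880736e-01 -4.42336180e-01  5.22690327e+02]
 [ 1.76472981e-03 -6.32355330e-01 -7.74676463e-01  1.03082790e+03]
 [ 0.00000000e+00  0.00000000e+00  0.00000000e+00  1.00000000e+00]]
top [[407.9172657    0.         256.50463863]
 [  0.         407.9172657  196.41232225]
 [  0.           0.           1.        ]] [[ 2.70903340e-02 -9.96334874e-01  8.11352695e-02  4.67370772e+02]
 [-9.99592555e-01 -2.77298810e-02 -6.76587814e-03 -1.66405102e+01]
 [ 8.99095171e-03 -8.09189215e-02 -9.96680135e-01  1.42235160e+03]
 [ 0.00000000e+00  0.00000000e+00  0.00000000e+00  1.00000000e+00]]
{'time': 0.1, 'joint_pos': array([-7.22147384e+01,  7.51238325e+00,  8.53233143e+01, -3.44561961e-04,
        8.72635017e+01, -4.89372104e+00]), 'qd': array([ 0.00438494, -0.12595854, -0.13537889, -0.00774947,  0.16721415,
        0.06574662]), 'joint_efforts': array([ 6.85845844e-04, -5.70949101e+01, -5.01943016e+01, -2.90573544e-04,
        8.08326731e-03, -6.68429971e-05]), 'tool_pos': array([ 231.19634846, -553.11506307,  230.33001726]), 'tcp_rot': array([-1.79901133e+02, -8.11957177e-03,  2.26789923e+01]), 'ft_force': array([ 0.10630721,  0.84797367, -0.75878267]), 'wrist_torque': array([ 0.03084598, -0.02717039,  0.03225099]), 'finger_gap': 85.56574703232444}
```

View pics/scene0.png

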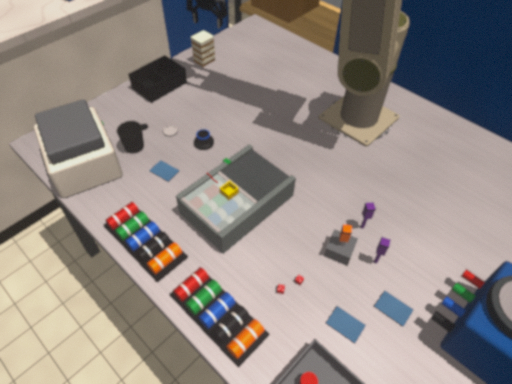

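View pics/top0.png

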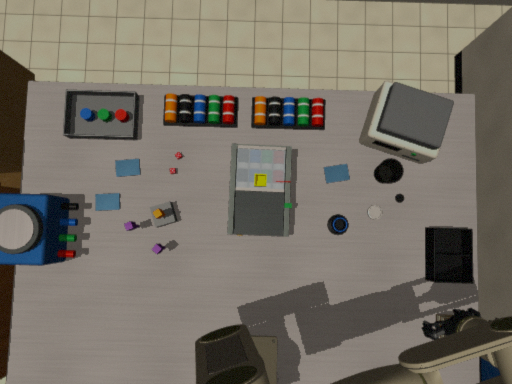

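The orange rod in its stand shows at top (160,213) and scene (346,232). Purple look-alikes are at top (130,225) and (158,248). The reader with the blue rim is at top (338,224) and scene (204,140); the larger cup at top (388,170) is the chip cup. Next I'll measure and confirm with crops.

```bash
cat > h.py <<'E'
from bench import r
import numpy as np, cv2
def cal(n):
    c=r.get_calibration(n); return np.array(c["mtx"]),np.array(c["cam_to_world"])
def ray(n,px):
    K,T=cal(n); d=T[:3,:3]@(np.linalg.inv(K)@[px[0],px[1],1]); return T[:3,3],d
def atz(n,px,z):
    o,d=ray(n,px); return o+d*(z-o[2])/d[2]
def tri(a,b):
    A=[];B=[]
    for n,p in(("scene",a),("top",b)):
        o,d=ray(n,p); d=d/np.linalg.norm(d); M=np.eye(3)-np.outer(d,d); A.append(M);B.append(M@o)
    return np.linalg.lstsq(np.vstack(A),np.hstack(B),rcond=None)[0]
def cloud(n,D):
    K,T=cal(n); v,u=np.mgrid[:D.shape[0],:D.shape[1]]
    P=np.stack([(u-K[0,2])/K[0,0]*D,(v-K[1,2])/K[1,1]*D,D,np.ones_like(D)],-1)@T.T
    return P[...,:3]
def proj(n,P):
    K,T=cal(n); q=np.linalg.inv(T)@np.append(P,1); q=K@q[:3]; return q[:2]/q[2]
E
python3 - <<'E'
from h import *
ps,ds=r.snapshot("scene"); pt,dt=r.snapshot("top")
np.savez("s0.npz",ps=ps,ds=ds,pt=pt,dt=dt)
Z={"rod_grip":85+10,"rod_tip":10,"reader_rim":45.5,"pocket_rim":110,"pointer":92,"mark":90,"stand":0,"cabinet":0}
for t in Z:
    for n in("scene","top"):
        for x in r.landmark_of(t,n)[:3]:
            print(t,n,np.round(x["pixel"],1),round(x["conf"],2),atz(n,x["pixel"],Z[t]).round(1)[:2])
a=cv2.resize(ps[200:270,310:400],None,fx=6,fy=6,interpolation=2)
b=cv2.resize(pt[190:260,110:200],None,fx=6,fy=6,interpolation=2)
cv2.imwrite("pics/c1.png",np.vstack([a,b])[:,:,:][::1][:840] if 0 else cv2.resize(np.hstack([a,b]),(800,311)))
a=cv2.resize(ps[120:250,165:305],(400,371),interpolation=2)
b=cv2.resize(pt[135:245,220:360],(472,371),interpolation=2)
cv2.imwrite("pics/c2.png",cv2.resize(np.hstack([a,b]),(800,340)))
E
```

```text
rod_grip scene [385.1 244.7] 0.8 [468.  387.4]
rod_grip scene [340.1 247.2] 0.69 [556.7 308. ]
rod_grip scene [368.3 210.1] 0.62 [405.  292.8]
rod_grip top [129.4 228.4] 0.67 [460.2 382.6]
rod_grip top [154.5 248.1] 0.65 [399.1 298.6]
rod_grip top [160.  212.6] 0.57 [514.  286.2]
rod_tip scene [367.7 223.8] 0.81 [383.  299.1]
rod_tip scene [374.3 263.6] 0.75 [481.3 387. ]
rod_tip scene [339.  248.6] 0.59 [511.1 289.1]
rod_tip top [136.2 220.9] 0.58 [486.1 386.1]
rod_tip top [163.9 251.1] 0.57 [385.4 286.2]
reader_rim scene [206.3 135. ] 0.87 [ 489.3 -292.5]
reader_rim top [338.5 225.4] 0.66 [ 489.1 -305.1]
reader_rim top [178.5 154.3] 0.37 [716.  243.8]
pocket_rim scene [229.6 186.6] 0.74 [625.8 -33.9]
pocket_rim scene [345.3 323.2] 0.21 [718.2 438.2]
pocket_rim top [258.9 177.4] 0.62 [636.2 -31.6]
pointer scene [207.4 172.1] 0.88 [ 624.  -132.7]
pointer top [286.8 177.6] 0.83 [ 640.5 -123.5]
mark scene [135.4 144.4] 0.48 [ 705.6 -384.7]
mark scene [226.6 161.1] 0.42 [ 551.2 -125.3]
mark top [380.  177.3] 0.72 [ 650.4 -431.2]
mark top [398.7 198.2] 0.57 [ 582.9 -493. ]
mark top [285.  207.5] 0.53 [ 542.  -119.9]
stand scene [340.5 252.2] 0.63 [511.6 296.9]
stand scene [236.8 206.7] 0.46 [606.1 -27.1]
stand top [167.6 214.8] 0.91 [510.4 281.1]
cabinet scene [236.1 202.8] 0.95 [597.1 -39.3]
cabinet scene [143.7 128.4] 0.48 [ 596.3 -517. ]
cabinet scene [392.7 311. ] 0.43 [557.8 496.3]
cabinet top [258.7 191.1] 0.57 [602.  -33.5]
```

View pics/c1.png

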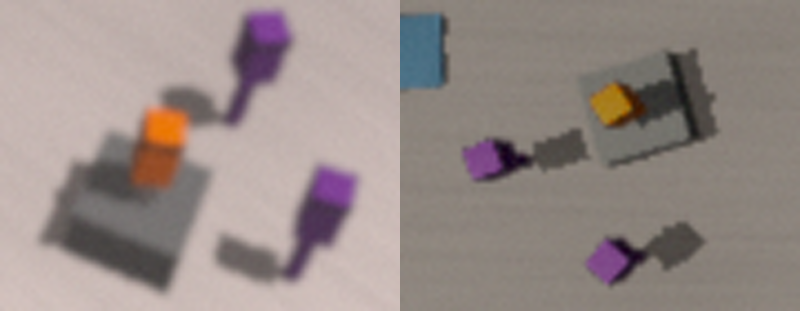

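View pics/c2.png

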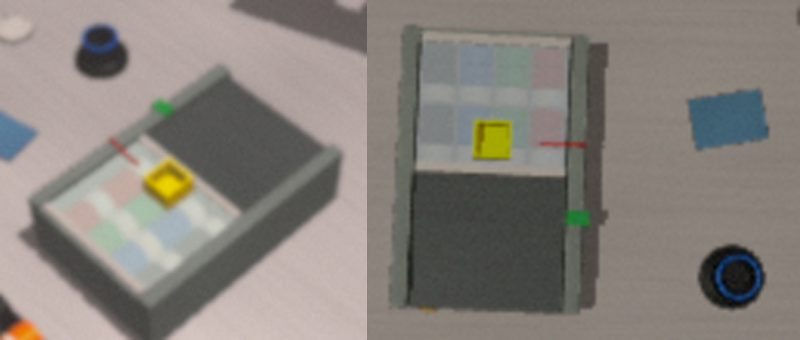

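The crop confirms it: the orange-handled rod stands in the grey block, and the purple ones are free-standing look-alikes. Now exact positions by colour segmentation.

```bash
python3 - <<'E'
from h import *
s=np.load("s0.npz"); 
C={n:cloud(n,s[d]) for n,d in(("scene","ds"),("top","dt"))}
I={"scene":s["ps"],"top":s["pt"]}
def seg(n,lo,hi,box):
    h=cv2.cvtColor(I[n],cv2.COLOR_BGR2HSV); m=cv2.inRange(h,np.array(lo),np.array(hi))
    k=np.zeros_like(m); x0,y0,x1,y1=box; k[y0:y1,x0:x1]=m[y0:y1,x0:x1]; return k
R={"orange":((5,150,90),(20,255,255),(148,200,180,228),(330,218,365,248)),
"yellow":((22,120,80),(34,255,255),(245,165,280,195),(215,178,245,203)),
"blue":((105,120,60),(125,255,255),(325,210,352,238),(190,125,218,150)),
"green":((50,120,60),(75,255,255),(278,195,300,215),(215,155,240,170)),
"red":((0,90,60),(8,255,255),(270,170,296,190),(198,165,225,190)),
"red2":((172,90,60),(180,255,255),(270,170,296,190),(198,165,225,190))}
for k,(lo,hi,bt,bs) in R.items():
    for n,b in(("top",bt),("scene",bs)):
        m=seg(n,lo,hi,b); v,u=np.nonzero(m)
        if len(u)<3: print(k,n,len(u)); continue
        P=C[n][v,u]
        print(k,n,len(u),"px",u.mean().round(1),v.mean().round(1),"med",np.median(P,0).round(1),"zmax",np.percentile(P[:,2],[10,50,90]).round(1), "ctrbox",((u.min()+u.max())/2,(v.min()+v.max())/2))
        if k=="orange":
            t=P[:,2]>112; q=P[t]; print("  top",t.sum(),q.mean(0).round(1), q.min(0).round(1),q.max(0).round(1), "rect",cv2.minAreaRect(q[:,:2].astype(np.float32)))
# cabinet outline: cheek points
for n in("top","scene"):
    P=C[n]; m=(P[...,2]>80)&(P[...,2]<100)&(abs(P[...,0]-600)<200)&(abs(P[...,1]+33)<140)
    q=P[m]; print(n,len(q),np.percentile(q[:,2],[5,50,95]),cv2.minAreaRect(q[:,:2].astype(np.float32)))
    m=(P[...,2]>25)&(P[...,2]<55)&(abs(P[...,0]-511)<70)&(abs(P[...,1]-284)<70)
    q=P[m];q=q[abs(q[:,2]-np.median(q[:,2]))<6]; print(" stand",len(q),np.median(q[:,2]),cv2.minAreaRect(q[:,:2].astype(np.float32)))
E
```

```text
orange top 23 px 158.0 212.4 med [514.2 286.3 119. ] zmax [114.1 119.  122.9] ctrbox (np.float64(157.0), np.float64(213.0))
  top 23 [513.5 287.2 119.1] [498.9 278.3 112.5] [524.8 303.4 126.2] rect ((511.366943359375, 289.0042724609375), (22.32057762145996, 22.221784591674805), 39.50542449951172)
orange scene 133 px 345.5 232.5 med [518.8 294.  115.7] zmax [ 82.8 115.7 121.7] ctrbox (np.float64(345.5), np.float64(232.5))
  top 74 [539.1 301.9 156.6] [498.9 280.7 112.8] [1124.   522.7 1030.8] rect ((811.0745849609375, 410.11883544921875), (664.8196411132812, 21.586151123046875), 21.643638610839844)
yellow top 149 px 260.0 179.5 med [630.5 -35.6  93.9] zmax [ 88.4  93.9 113.6] ctrbox (np.float64(260.0), np.float64(179.5))
yellow scene 225 px 229.1 189.2 med [626.7 -36.  101. ] zmax [ 88.9 101.  110.8] ctrbox (np.float64(229.0), np.float64(189.5))
blue top 77 px 339.6 224.2 med [ 493.2 -309.6   45.7] zmax [17.9 45.7 49.4] ctrbox (np.float64(340.0), np.float64(224.0))
blue scene 28 px 203.4 137.4 med [ 503.  -289.9   42.9] zmax [39.1 42.9 46.8] ctrbox (np.float64(203.0), np.float64(137.0
[... 377 characters left out ...]
cene 5 px 209.8 175.6 med [ 626.8 -117.6   89.1] zmax [86.3 89.1 92. ] ctrbox (np.float64(209.5), np.float64(175.5))
red2 top 0
red2 scene 0
top 3774 [80.73350643 87.31368405 94.26041968] ((600.042724609375, -37.380455017089844), (205.79518127441406, 299.5417175292969), 89.11373901367188)
 stand 343 46.14674380888505 ((511.2510681152344, 290.1263122558594), (69.95376586914062, 71.15785217285156), 17.950883865356445)
scene 3757 [81.4444823  86.66655072 92.53332997] ((600.0834350585938, -36.738868713378906), (208.1779022216797, 301.7642822265625), 89.43549346923828)
 stand 486 45.19881716396321 ((511.3494567871094, 290.1371765136719), (75.40926361083984, 70.12982940673828), 17.922874450683594)
```

```bash
python3 - <<'E'
from h import *
from scipy.optimize import minimize
s=np.load("s0.npz"); I={"scene":s["ps"],"top":s["pt"]}
def mask(n,lo,hi,b):
    h=cv2.cvtColor(I[n],cv2.COLOR_BGR2HSV); m=cv2.inRange(h,np.array(lo),np.array(hi))
    k=np.zeros_like(m); x0,y0,x1,y1=b; k[y0:y1,x0:x1]=m[y0:y1,x0:x1]; return k
F=8
def ren(n,pts,shape):
    q=np.array([proj(n,p) for p in pts]); q=((q+.5)*F*16-8).astype(np.int32)
    im=np.zeros((shape[0]*F,shape[1]*F),np.uint8); cv2.fillConvexPoly(im,cv2.convexHull(q),255,shift=4)
    return cv2.resize(im,(shape[1],shape[0]),interpolation=cv2.INTER_AREA)/255.
def box(c,yaw,hx,hy,z0,z1):
    R=np.array([[np.cos(yaw),-np.sin(yaw)],[np.sin(yaw),np.cos(yaw)]])
    return [np.append(c+R@[a*hx,b*hy],z) for a in(-1,1) for b in(-1,1) for z in(z0,z1)]
def fit(ms,hx,hy,z0,z1,c0,yaws,per=False):
    best=None
    for y in yaws:
        f=lambda p,ns=tuple(ms): sum(((ren(n,box(p[:2],p[2]/50,hx,hy,z0,z1),ms[n].shape)-ms[n]/255.)**2).sum() for n in ns) if 0 else sum((((ren(n,box(p[:2],p[2]/50,hx,hy,z0,z1),ms[n].shape)-ms[n]/255.)**2).sum()) for n in ns)
        r_=minimize(f,[*c0,np.deg2rad(y)*50],method="Nelder-Mead",options=dict(initial_simplex=[[c0[0],c0[1],np.deg2rad(y)*50],[c0[0]+5,c0[1],np.deg2rad(y)*50],[c0[0],c0[1]+5,np.deg2rad(y)*50],[c0[0],c0[1],np.deg2rad(y)*50+6]],maxiter=90))
        if best is None or r_.fun<best[0]: best=(r_.fun,r_.x[:2].round(1),np.rad2deg(r_.x[2]/50).round(1))
    return best
mo={"top":mask("top",(5,130,60),(21,255,255),(148,200,180,228)),"scene":mask("scene",(4,130,60),(21,255,255),(330,218,365,252))}
print({n:(m>0).sum() for n,m in mo.items()})
for k in(("top",),("scene",),("top","scene")):
    print("rod",k,fit({n:mo[n] for n in k},12,12,70,120,(512,289),(0,22,45,67)))
mp={"top":mask("top",(22,100,60),(36,255,255),(245,165,280,195)),"scene":mask("scene",(22,100,60),(36,255,255),(215,178,245,203))}
for k in(("top",),("scene",),("top","scene")):
    m={n:cv2.morphologyEx(mp[n],cv2.MORPH_CLOSE,np.ones((7,7))) for n in k}
    print("pocket",fit(m,20,20,89,110,(628,-36),(-10,0,10)))
for n,d in(("top","dt"),("scene","ds")):
    P=cloud(n,s[d]); m=(P[...,2]>84)&(P[...,2]<98)&(abs(P[...,0]-600)<135)&(abs(P[...,1]+36)<125); q=P[m]
    for sg in(1,-1):
        e=[]
        for x in np.arange(470,730,10):
            k=q[abs(q[:,0]-x)<5]
            if len(k)>3:e.append((x,sg*np.max(sg*k[:,1])))
        e=np.array(e);
        p=np.polyfit(e[:,0],e[:,1],1);rs=e[:,1]-np.polyval(p,e[:,0]);e=e[abs(rs)<6];p=np.polyfit(e[:,0],e[:,1],1)
        print(n,sg,"yaw",np.rad2deg(np.arctan(p[0])).round(2),np.polyval(p,600).round(1))
E
```

```text
{'top': np.int64(77), 'scene': np.int64(153)}Traceback (most recent call last):
  File "<stdin>", line 25, in <module>
  File "<stdin>", line 19, in fit
    res = _minimize_neldermead(fun, x0, args, callback, bounds=bounds,
                               **options)
    fxr = func(xr)
    fx = function(np.copy(x), *(wrapper_args + args))
  File "<stdin>", line 18, in <lambda>
  File "<stdin>", line 18, in <genexpr>
  File "<stdin>", line 9, in ren
  File "h.py", line 19, in proj
    K,T=cal(n); q=np.linalg.inv(T)@np.append(P,1); q=K@q[:3]; return q[:2]/q[2]
        ~~~^^^
  File "h.py", line 4, in cal
    c=r.get_calibration(n); return np.array(c["mtx"]),np.array(c["cam_to_world"])
ValueError: time passes only in moves, steps and waits
```

```bash
sed -i 's/^def cal(n):/import functools\n@functools.cache\ndef cal(n):/' h.py
cat > fit.py <<'E'
from h import *
from scipy.optimize import minimize
def mask(im,lo,hi,b):
    h=cv2.cvtColor(im,cv2.COLOR_BGR2HSV); m=cv2.inRange(h,np.array(lo),np.array(hi))
    k=np.zeros_like(m); x0,y0,x1,y1=b; k[y0:y1,x0:x1]=m[y0:y1,x0:x1]; return k
F=8
def ren(n,pts,b):
    x0,y0,x1,y1=b
    q=np.array([proj(n,p)-[x0,y0] for p in pts]); q=((q+.5)*F*16-8).astype(np.int32)
    im=np.zeros(((y1-y0)*F,(x1-x0)*F),np.uint8); cv2.fillConvexPoly(im,cv2.convexHull(q),255,shift=4)
    return cv2.resize(im,(x1-x0,y1-y0),interpolation=cv2.INTER_AREA)/255.
def box(c,yaw,hx,hy,z0,z1):
    R=np.array([[np.cos(yaw),-np.sin(yaw)],[np.sin(yaw),np.cos(yaw)]])
    return [np.append(c+R@[a*hx,b*hy],z) for a in(-1,1) for b in(-1,1) for z in(z0,z1)]
def fit(ms,bs,hx,hy,z0,z1,c0,yaws):
    best=None
    for y in yaws:
        f=lambda p: sum(((ren(n,box(p[:2],p[2]/50,hx,hy,z0,z1),bs[n])-ms[n][bs[n][1]:bs[n][3],bs[n][0]:bs[n][2]]/255.)**2).sum() for n in ms)
        x0=np.array([*c0,np.deg2rad(y)*50])
        q=minimize(f,x0,method="Nelder-Mead",options=dict(initial_simplex=np.vstack([x0,x0+np.diag([5,5,6])]),maxiter=100))
        if best is None or q.fun<best[0]: best=(round(q.fun,1),q.x[:2].round(1),np.rad2deg(q.x[2]/50).round(1))
    return best
E
python3 - <<'E'
from fit import *
s=np.load("s0.npz"); I={"scene":s["ps"],"top":s["pt"]}
b={"top":(148,200,180,228),"scene":(330,218,365,252)}
m={n:mask(I[n],(4,130,60),(21,255,255),b[n]) for n in b}
for k in(("top",),("scene",),("top","scene")): print("rod",k,fit({n:m[n] for n in k},b,12,12,70,120,(512,289),(0,22,45,67)))
b={"top":(245,165,280,195),"scene":(215,178,245,203)}
m={n:cv2.morphologyEx(mask(I[n],(22,100,60),(36,255,255),b[n]),cv2.MORPH_CLOSE,np.ones((7,7))) for n in b}
for k in(("top",),("scene",),("top","scene")): print("pocket",k,fit({n:m[n] for n in k},b,20,20,89,110,(628,-36),(-10,0,10)))
for n,d in(("top","dt"),("scene","ds")):
    P=cloud(n,s[d]); m=(P[...,2]>84)&(P[...,2]<98)&(abs(P[...,0]-600)<135)&(abs(P[...,1]+36)<125); q=P[m]
    for sg in(1,-1):
        e=np.array([(x,sg*np.max(sg*q[abs(q[:,0]-x)<5][:,1])) for x in range(480,730,10)])
        for _ in range(2):
            p=np.polyfit(e[:,0],e[:,1],1);e=e[abs(e[:,1]-np.polyval(p,e[:,0]))<6]
        print(n,sg,"yaw",np.rad2deg(np.arctan(p[0])).round(2),np.polyval(p,600).round(1))
E
```

```text
rod ('top',) (np.float64(12.4), array([512.2, 291. ]), np.float64(21.6))
rod ('scene',) (np.float64(17.5), array([509.7, 291.3]), np.float64(111.9))
rod ('top', 'scene') (np.float64(33.5), array([511.3, 291.4]), np.float64(21.9))
pocket ('top',) (np.float64(7.4), array([630.2, -35.4]), np.float64(-2.9))
pocket ('scene',) (np.float64(8.5), array([628.3, -34.2]), np.float64(-1.8))
pocket ('top', 'scene') (np.float64(22.8), array([628.9, -34.6]), np.float64(-2.5))
top 1 yaw -0.79 63.9
top -1 yaw -0.66 -134.1
scene 1 yaw -0.95 65.8
scene -1 yaw -0.92 -134.7
```

```bash
cat >> h.py <<'E'
from scipy.spatial.transform import Rotation as Ro
def to(xyz,yaw,roll=180,pitch=0):
    s=r.sense(); R0=Ro.from_euler("xyz",s["tcp_rot"],degrees=True); R1=Ro.from_euler("xyz",[roll,pitch,yaw],degrees=True)
    print("from",s["tool_pos"].round(1),s["tcp_rot"].round(2),"shift m",(R0.inv().apply(np.array(xyz)-s["tool_pos"])/1000).round(4),"rv",(R0.inv()*R1).as_rotvec().round(4))
E
python3 - <<'E'
from h import *
to((511.5,291,190),111.8)
for n,p in(("top",(340,224)),("scene",(203.4,137))): print(atz(n,p,45.5))
E
```

```text
from [ 231.4 -553.6  231.3] [-180.     -0.     22.68] shift m [ 0.5841 -0.6713  0.0413] rv [-0.     -0.     -1.5555]
[ 493.93242167 -310.15535421   45.5       ]
[ 502.76569838 -292.29531198   45.5       ]
```

```bash
python3 -m crank '[[[0.03,-0.035,0,0,0,-0.08],[0.065,-0.075,0,0,0,-0.17],[0.1,-0.115,0,0,0,-0.26],[0.135,-0.155,0,0,0,-0.35],[0.17,-0.195,0,0,0,-0.44],[0.205,-0.235,0,0,0,-0.53],[0.24,-0.275,0,0,0,-0.62],[0.275,-0.315,0,0,0,-0.71],[0.31,-0.355,0,0,0,-0.8],[0.345,-0.395,0,0,0,-0.89]]]' 0; python3 - <<'E'
from h import *
to((511.5,291,190),111.8)
E
```

```text
time: 2.25
tool_pos: [397.8, -54.5, 231.7]
tcp_rot: [179.9, 0.0, 73.8]
ft_force: [1.6, -0.3, -0.3]
finger_gap: 85.6
from [397.8 -54.5 231.7] [179.92   0.    73.83] shift m [0.3635 0.013  0.0417] rv [ 1.300e-03  5.000e-04 -6.627e-01]
```

```bash
python3 -m crank '[[[0.05,0.002,0,0,0,-0.09],[0.1,0.004,0,0,0,-0.18],[0.15,0.006,0,0,0,-0.27],[0.2,0.008,0,0,0,-0.36],[0.25,0.009,0.01,0,0,-0.45],[0.3,0.011,0.02,0,0,-0.54],[0.34,0.012,0.035,0,0,-0.62],[0.3635,0.013,0.0417,0.0013,0,-0.6627],[0.3635,0.013,0.0417,0.0013,0,-0.6627],[0.3635,0.013,0.0417,0.0013,0,-0.6627]]]' 0; python3 - <<'E'
from h import *
to((511.5,291,74),111.8)
p,_=r.snapshot("top"); q,_=r.snapshot("scene")
cv2.imwrite("pics/a1.png",np.hstack([cv2.resize(p[170:270,100:220],(400,333)),cv2.resize(q[150:270,300:420],(400,333))]))
E
```

```text
time: 3.5
tool_pos: [511.5, 290.5, 190.2]
tcp_rot: [-180.0, 0.0, 111.8]
ft_force: [-0.6, -0.9, -0.1]
finger_gap: 85.1
from [511.5 290.5 190.2] [-1.7998e+02  5.0000e-02  1.1176e+02] shift m [0.0006 0.0002 0.1162] rv [-0.0003  0.0008 -0.0007]
```

View pics/a1.png

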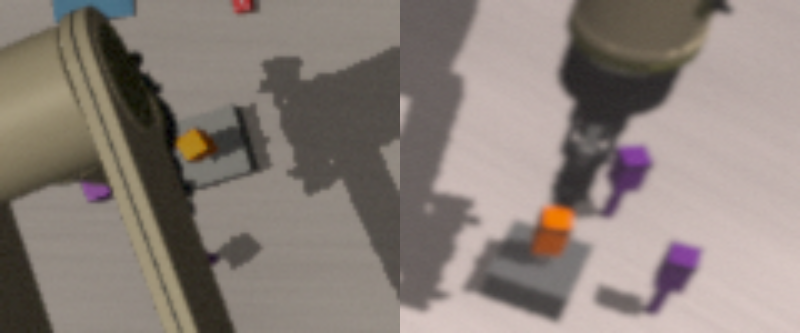

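The gripper is over the rod, with the finger tips near scene (350,211) above the handle at (346,228). Going down.

```bash
python3 -m crank '[[[0.0006,0.0002,0.025,0,0,0],[0.0006,0.0002,0.05,0,0,0],[0.0006,0.0002,0.07,0,0,0],[0.0006,0.0002,0.09,0,0,0],[0.0006,0.0002,0.105,0,0,0],[0.0006,0.0002,0.116,0,0,0],[0.0006,0.0002,0.116,0,0,0],[0.0006,0.0002,0.116,0,0,0]]]' 0; python3 -c "
from h import *
q,_=r.snapshot('scene');cv2.imwrite('pics/a2.png',cv2.resize(q[170:290,280:420],(700,600),interpolation=2))"
```

```text
time: 4.6
tool_pos: [512.3, 291.1, 75.3]
tcp_rot: [179.9, 0.0, 111.7]
ft_force: [0.1, -0.7, -0.7]
finger_gap: 85.5
```

View pics/a2.png

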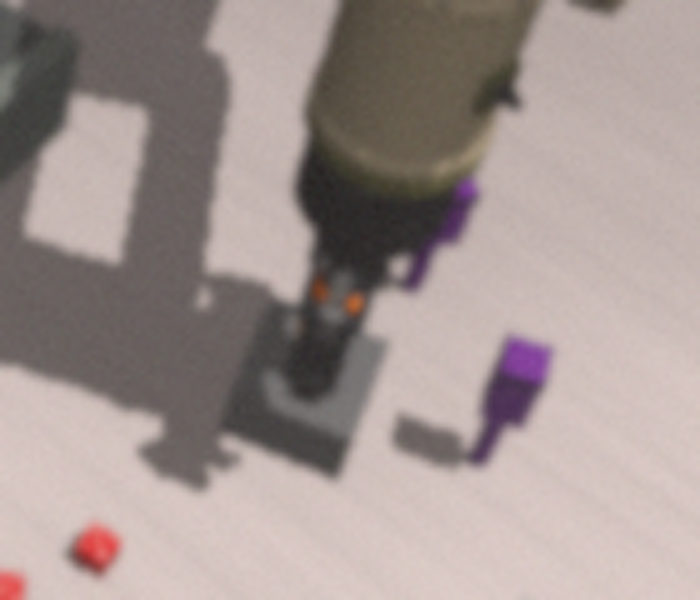

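The orange handle shows between the two fingers at crop (340,290), well placed. Closing.

```bash
python3 -m crank '[[[0,0,0,0,0,0],[0,0,0,0,0,0],[0,0,0,0,0,0],[0,0,0,0,0,0],[0,0,0,0,0,0],[0,0,0,0,0,0]]]' 1 70
```

```text
time: 5.4
tool_pos: [511.9, 291.1, 75.8]
tcp_rot: [179.9, 0.0, 111.7]
ft_force: [-4.5, -0.4, 5.0]
finger_gap: 23.3
```

```bash
python3 -m crank '[[[0,0,-0.01,0,0,0],[0,0,-0.025,0,0,0],[0,0,-0.045,0,0,0],[0,0,-0.07,0,0,0],[0,0,-0.095,0,0,0],[0,0,-0.12,0,0,0],[0,0,-0.145,0,0,0],[0,0,-0.155,0,0,0],[0,0,-0.155,0,0,0]]]' 1 70; python3 -c "
from h import *
for n in('top','scene'):
    q,d=r.snapshot(n);cv2.imwrite('pics/b_%s.png'%n,q)
q=cv2.imread('pics/b_scene.png');cv2.imwrite('pics/b1.png',cv2.resize(q[120:290,280:420],(494,600),interpolation=2))
p,_=r.snapshot('top')
for l in r.landmark_of('rod_tip','scene')[:3]: print(l)
print(proj('scene',[511.9,291.1,164]))
to((498,-301,230),60)
"
```

```text
time: 6.52
tool_pos: [512.3, 291.4, 232.2]
tcp_rot: [179.8, 0.0, 111.7]
ft_force: [0.8, 1.0, -1.5]
finger_gap: 23.3
{'pixel': [367.1, 225.9], 'conf': 0.58}
{'pixel': [350.0, 219.4], 'conf': 0.55}
[350.04750939 218.19469474]
from [511.1 290.8 229.4] [-1.7992e+02  3.0000e-02  1.1174e+02] shift m [-5.449e-01 -2.313e-01 -1.000e-04] rv [-0.001   0.0011  0.903 ]
```

View pics/b1.png

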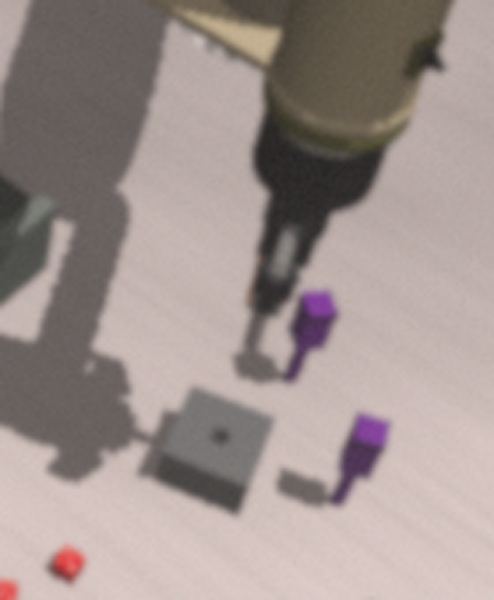

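```bash
cat > ring.py <<'E'
from h import *
s=np.load("s0.npz"); I={"scene":s["ps"],"top":s["pt"]}
import sys
x,y=float(sys.argv[1]),float(sys.argv[2])
o=[]
for n,(cx,cy) in(("top",(339,225)),("scene",(204,139))):
    x0,y0=cx-20,cy-20; S=10
    im=cv2.resize(I[n][y0:y0+40,x0:x0+40],None,fx=S,fy=S,interpolation=cv2.INTER_NEAREST)
    for rad,z,c in((24.5,45.5,(0,255,255)),(36,0,(0,255,0))):
        q=np.array([proj(n,[x+rad*np.cos(a),y+rad*np.sin(a),z]) for a in np.linspace(0,6.3,60)])
        cv2.polylines(im,[(((q-[x0,y0])+.5)*S).astype(np.int32)],False,c,1)
    o.append(im)
cv2.imwrite(sys.argv[3],np.hstack(o))
E
python3 -c "
from h import *
t=tri((203.3,136),(340.3,224.3));print(t)"
python3 ring.py 495 -304 pics/r1.png
```

```text
[ 491.16707826 -312.37311304   29.15292201]
```

View pics/r1.png

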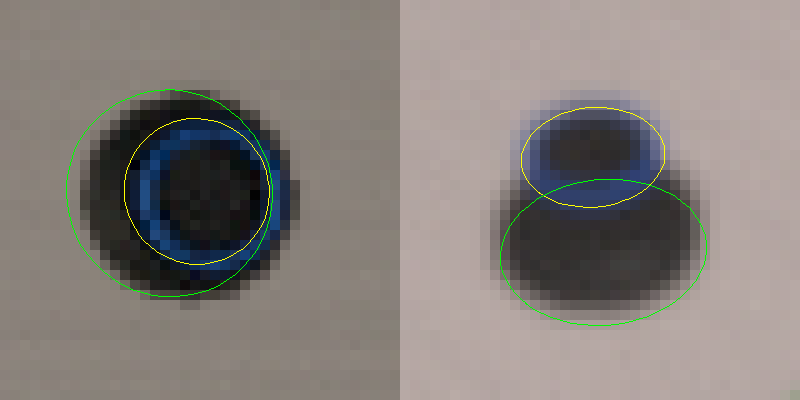

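```bash
python3 ring.py 492 -309 pics/r2.png
```

```text
(no output)
```

View pics/r2.png

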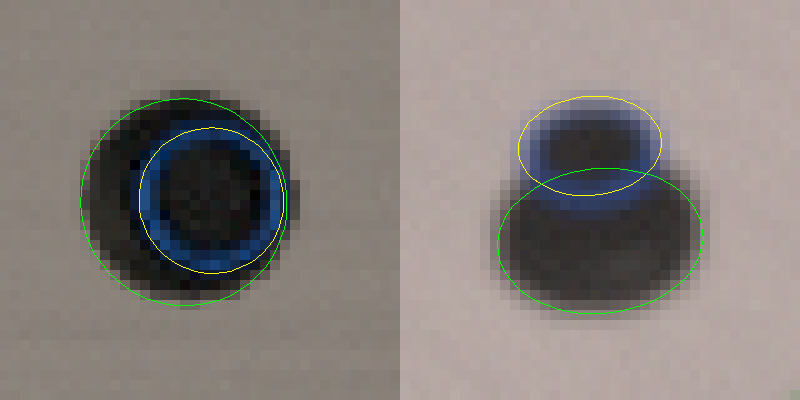

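```bash
python3 -c "
from h import *
to((492.5,-309,230),89)"
```

```text
from [511.1 290.8 229.4] [-1.7992e+02  3.0000e-02  1.1174e+02] shift m [-0.5503 -0.2394 -0.    ] rv [-0.0012  0.0008  0.3969]
```

```bash
python3 -m crank '[[[-0.02,-0.009,0,0,0,0.01],[-0.055,-0.024,0,0,0,0.04],[-0.09,-0.039,0,0,0,0.06],[-0.13,-0.0565,0,0,0,0.1],[-0.17,-0.074,0,0,0,0.13],[-0.21,-0.091,0,0,0,0.16],[-0.25,-0.109,0,0,0,0.19],[-0.29,-0.126,0,0,0,0.22],[-0.33,-0.1435,0,0,0,0.25],[-0.37,-0.161,0,0,0,0.28]]]' 1 70;  python3 -c "
from h import *
to((492.5,-309,230),89)"
```

```text
time: 7.98
tool_pos: [497.4, -114.6, 229.1]
tcp_rot: [-179.9, 0.0, 95.6]
ft_force: [0.9, 0.0, -1.3]
finger_gap: 23.5
from [ 497.4 -114.6  229.1] [-1.7988e+02  4.0000e-02  9.5590e+01] shift m [-0.193  -0.0238 -0.0007] rv [-0.0021  0.0008  0.115 ]
```

```bash
python3 -m crank '[[[-0.035,-0.004,0,0,0,0.025],[-0.07,-0.0085,0,0,0,0.05],[-0.105,-0.013,0,0,0,0.07],[-0.14,-0.017,0,0,0,0.09],[-0.17,-0.021,0,0,0,0.105],[-0.193,-0.0238,0,-0.002,0,0.115],[-0.193,-0.0238,0,-0.002,0,0.115],[-0.193,-0.0238,0,-0.002,0,0.115],[-0.193,-0.0238,0,-0.002,0,0.115]]]' 1 70;  python3 -c "
from h import *
to((492.5,-309,91),89)
o=[]
for n,(a,b) in(('top',(339,225)),('scene',(204,125))):
    q,_=r.snapshot(n);o.append(cv2.resize(q[b-40:b+40,a-40:a+40],(400,400),interpolation=2))
cv2.imwrite('pics/d1.png',np.hstack(o)); print(proj('scene',[492.5,-309,163]),r.landmark_of('rod_tip','scene')[:2])"
```

```text
time: 9.1
tool_pos: [492.6, -308.1, 229.3]
tcp_rot: [180.0, 0.0, 89.1]
ft_force: [0.1, -0.4, -0.2]
finger_gap: 23.2
from [ 492.6 -308.1  229.3] [1.800e+02 3.000e-02 8.906e+01] shift m [-8.000e-04 -1.000e-04  1.383e-01] rv [0.     0.0006 0.0011]
[199.40900504 106.37190743] [{'pixel': [365.3, 224.4], 'conf': 0.78}, {'pixel': [373.4, 264.4], 'conf': 0.75}]
```

View pics/d1.png

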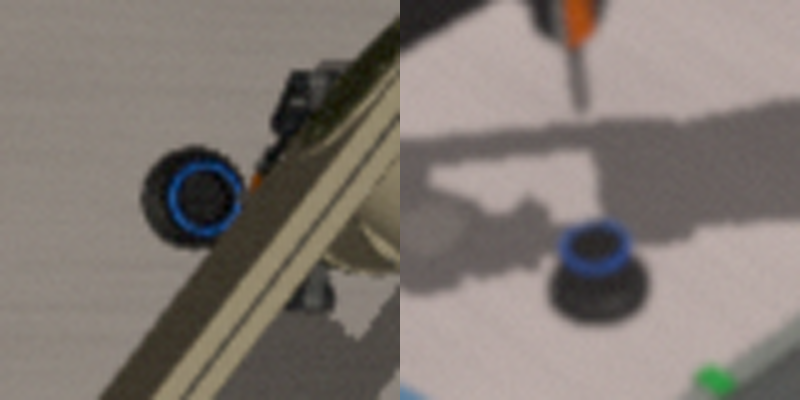

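The rod tip is at scene (200,107), which matches the prediction (199,106), and it is above the cup mouth at (203,133). Going down for the dip.

```bash
python3 -m crank '[[[-0.0008,0,0.03,0,0,0],[-0.0008,0,0.06,0,0,0],[-0.0008,0,0.085,0,0,0],[-0.0008,0,0.105,0,0,0],[-0.0008,0,0.118,0,0,0],[-0.0008,0,0.128,0,0,0],[-0.0008,0,0.135,0,0,0],[-0.0008,0,0.138,0,0,0],[-0.0008,0,0.138,0,0,0]]]' 1 70;  python3 -c "
from h import *
o=[]
for n,(a,b) in(('top',(339,225)),('scene',(204,125))):
    q,_=r.snapshot(n);o.append(cv2.resize(q[b-40:b+40,a-40:a+40],(400,400),interpolation=2))
cv2.imwrite('pics/d2.png',np.hstack(o));to((492.5,-309,91),89);print(r.sense()['ft_force'])"
```

```text
time: 10.38
tool_pos: [492.8, -309.4, 91.6]
tcp_rot: [180.0, 0.1, 89.1]
ft_force: [-0.7, -0.1, -1.3]
finger_gap: 23.3
from [ 493.  -309.5   92. ] [1.7995e+02 8.0000e-02 8.9060e+01] shift m [ 0.0005 -0.0005  0.001 ] rv [0.0009 0.0014 0.001 ]
[-0.54958004  0.17434718 -0.94914108]
```

View pics/d2.png

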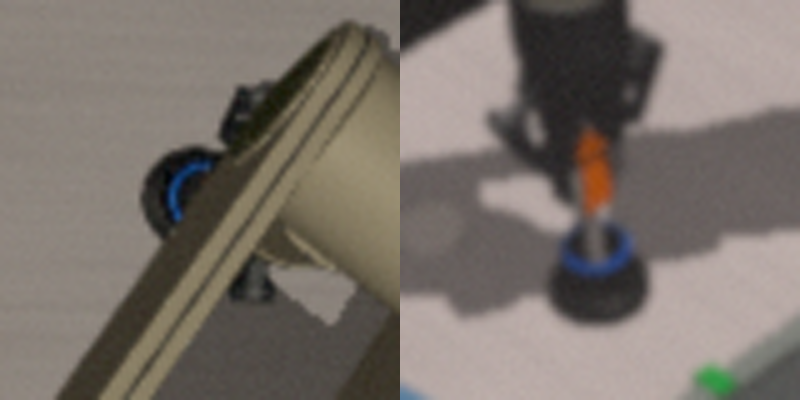

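The rod is inside the cup (scene crop (595,250)), and I measure no side force. Holding, then raising.

```bash
python3 -m crank '[[[0,0,0.003,0,0,0],[0,0,0.003,0,0,0],[0,0,0.003,0,0,0],[0,0,0.003,0,0,0],[0,0,0.003,0,0,0],[0,0,0.003,0,0,0]]]' 1 70; python3 -m crank '[[[0,0,-0.015,0,0,0],[0,0,-0.035,0,0,0],[0,0,-0.06,0,0,0],[0,0,-0.085,0,0,0],[0,0,-0.11,0,0,0],[0,0,-0.13,0,0,0],[0,0,-0.138,0,0,0],[0,0,-0.138,0,0,0]]]' 1 70; python3 -c "
from h import *
to((629.2,-35,222),89)"
```

```text
time: 11.22
tool_pos: [493.0, -309.5, 89.0]
tcp_rot: [179.9, 0.1, 89.1]
ft_force: [0.7, 0.6, -0.5]
finger_gap: 23.1
time: 12.22
tool_pos: [493.1, -309.4, 227.6]
tcp_rot: [179.9, 0.1, 89.1]
ft_force: [-0.6, 1.1, -0.9]
finger_gap: 23.3
from [ 493.1 -309.4  227.6] [1.799e+02 1.100e-01 8.906e+01] shift m [0.2766 0.1315 0.0053] rv [0.0017 0.002  0.001 ]
```

```bash
python3 -m crank '[[[0.02,0.0095,0,0,0,0],[0.06,0.0285,0,0,0,0],[0.1,0.0475,0,0,0,0],[0.14,0.0665,0,0,0,0],[0.18,0.0855,0,0,0,0],[0.22,0.1045,0.002,0,0,0],[0.255,0.121,0.005,0,0,0],[0.2766,0.1315,0.0053,0.0017,0.002,0.001],[0.2766,0.1315,0.0053,0.0017,0.002,0.001],[0.2766,0.1315,0.0053,0.0017,0.002,0.001]]]' 1 70; python3 -c "
from h import *
to((629.2,-35,159),89)
o=[]
for n,(a,b) in(('top',(262,185)),('scene',(225,175))):
    q,_=r.snapshot(n);o.append(cv2.resize(q[b-40:b+40,a-40:a+40],(400,400),interpolation=2))
cv2.imwrite('pics/e1.png',np.hstack(o)); print(proj('scene',[629,-35,156]),r.landmark_of('rod_tip','scene')[:3],proj('scene',[629,-35,110]))"
```

```text
time: 13.48
tool_pos: [628.8, -36.0, 221.6]
tcp_rot: [-180.0, 0.0, 89.0]
ft_force: [0.4, -0.1, 0.2]
finger_gap: 23.1
from [628.8 -36.  221.6] [-1.7995e+02  3.0000e-02  8.8970e+01] shift m [0.001  0.0004 0.0626] rv [-0.0008  0.0005 -0.0005]
[227.98109136 176.59093569] [{'pixel': [365.1, 224.6], 'conf': 0.73}, {'pixel': [204.4, 143.7], 'conf': 0.71}, {'pixel': [372.7, 265.9], 'conf': 0.54}] [228.51858538 187.00065701]
```

View pics/e1.png

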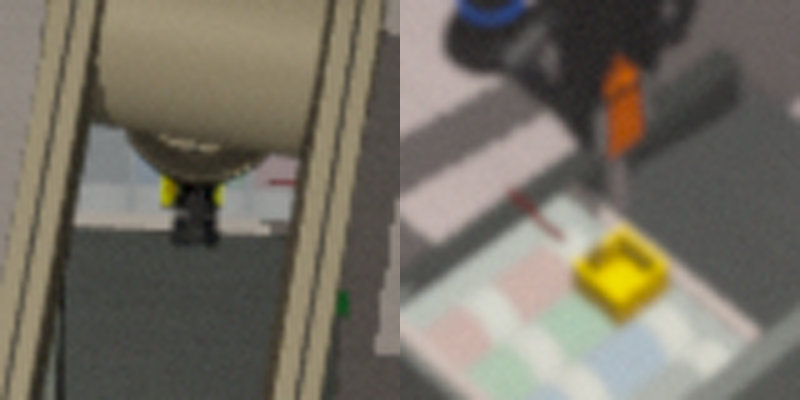

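The rod tip is at scene (228,176), matching the prediction, directly above the pocket mouth at (229,187). Going in.

```bash
python3 -m crank '[[[0.001,0.0004,0.015,0,0,0],[0.001,0.0004,0.03,0,0,0],[0.001,0.0004,0.04,0,0,0],[0.001,0.0004,0.047,0,0,0],[0.001,0.0004,0.053,0,0,0],[0.001,0.0004,0.058,0,0,0],[0.001,0.0004,0.061,0,0,0],[0.001,0.0004,0.061,0,0,0]]]' 1 90; python3 -c "
from h import *
print(r.sense()['ft_force'])
to((552,-35,160.5),89)
o=[]
for n,(a,b) in(('top',(272,185)),('scene',(225,175))):
    q,_=r.snapshot(n);o.append(cv2.resize(q[b-40:b+40,a-40:a+40],(400,400),interpolation=2))
cv2.imwrite('pics/e2.png',np.hstack(o))"
```

```text
time: 14.62
tool_pos: [629.3, -35.3, 161.0]
tcp_rot: [-180.0, 0.0, 88.9]
ft_force: [0.9, 0.7, -0.4]
finger_gap: 22.9
[ 0.90370418  0.6767777  -0.35342593]
from [629.3 -35.3 161. ] [-1.7999e+02  1.0000e-02  8.8920e+01] shift m [-0.0011 -0.0773  0.0005] rv [-0.0001  0.0003 -0.0014]
```

View pics/e2.png

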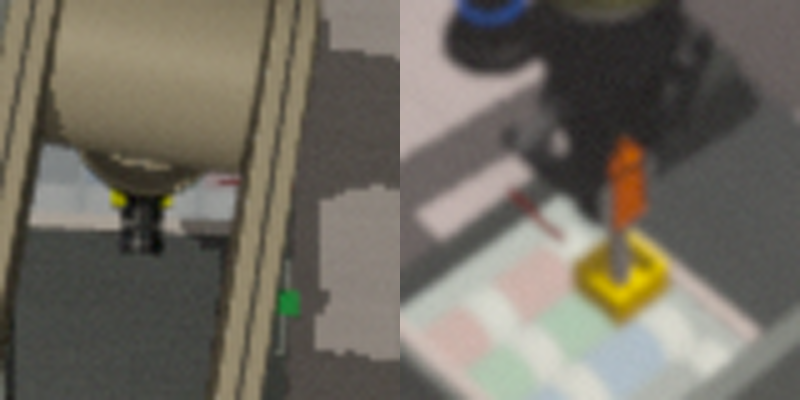

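The rod is seated in the pocket. Pulling along tool −y (cabinet −x), first short of the mark.

```bash
python3 -m crank '[[[0,-0.004,0,0,0,0],[0,-0.009,0,0,0,0],[0,-0.015,0,0,0,0],[0,-0.022,0,0,0,0],[0,-0.03,0,0,0,0],[0,-0.038,0,0,0,0],[0,-0.046,0,0,0,0],[0,-0.054,0,0,0,0],[0,-0.06,0,0,0,0],[0,-0.06,0,0,0,0]]]' 1 90; python3 -c "
from h import *
print(r.sense()['ft_force'])
o=[]
for n,(a,b) in(('top',(272,185)),('scene',(225,175))):
    q,d=r.snapshot(n);o.append(cv2.resize(q[b-40:b+40,a-40:a+40],(400,400),interpolation=2)); np.savez('p_'+n,q=q,d=d)
cv2.imwrite('pics/f1.png',np.hstack(o))"
```

```text
time: 15.98
tool_pos: [569.2, -34.2, 161.5]
tcp_rot: [180.0, 0.0, 88.9]
ft_force: [3.8, -0.7, -0.4]
finger_gap: 23.0
[ 3.75251818 -0.70266252 -0.39881394]
```

View pics/f1.png

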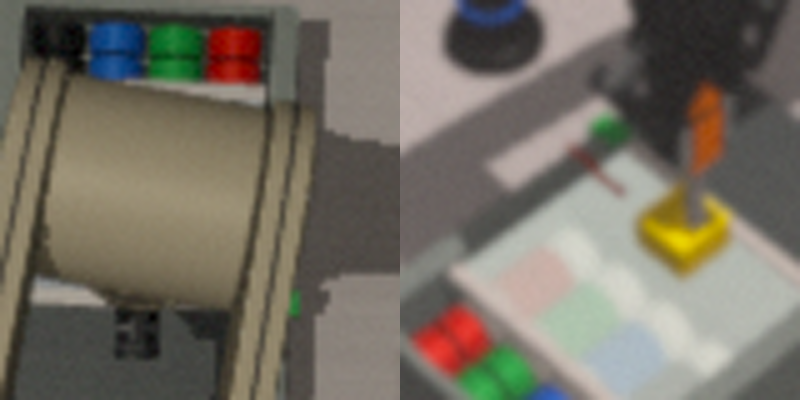

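The door is unlocked and follows the rod. The pointer (scene crop (572–622,150–192)) is still short of the green mark (crop (608,128)). Now measuring the remainder.

```bash
cat > gap.py <<'E'
from fit import *
def gap(q,d,s0):
    u=np.array([np.cos(np.deg2rad(-.9)),np.sin(np.deg2rad(-.9))])
    H=cv2.cvtColor(q,cv2.COLOR_BGR2HSV).astype(int); B=q.astype(int)
    C=cloud("scene",d)
    out={}
    for k,m in(("green",(H[...,0]>48)&(H[...,0]<78)&(H[...,1]>110)),("red",(B[...,2]-np.maximum(B[...,1],B[...,0])>28))):
        w=np.zeros_like(m); w[145:200,185:260]=True; m=m&w
        v,uu=np.nonzero(m)
        P=np.array([atz("scene",(a,b),92) for a,b in zip(uu,v)])
        c=P[:,:2]@u; y=P[:,1]
        k_=(y<-95)&(y>-150); print(k,k_.sum(),"cab-x",c[k_].min().round(1),c[k_].max().round(1),"mean",c[k_].mean().round(1),"y",y[k_].mean().round(1)); out[k]=c[k_]
    b={"scene":(s0[0],s0[1],s0[2],s0[3])}
    m={"scene":cv2.morphologyEx(mask(q,(22,100,60),(36,255,255),b["scene"]),cv2.MORPH_CLOSE,np.ones((7,7)))}
    f=fit(m,b,20,20,89,110,(575,-34),(0,)); print("pocket",f,"cab-x",(f[1]@u).round(1))
E
python3 -c "
from gap import *
s=np.load('p_scene.npz'); gap(s['q'],s['d'],(225,165,260,195))
z=np.load('s0.npz'); gap(z['ps'],z['ds'],(215,178,245,203))"
```

```text
green 13 cab-x 548.1 557.5 mean 553.1 y -126.5
red 36 cab-x 480.2 581.4 mean 507.2 y -105.0
pocket (np.float64(20.9), array([579.3, -31.9]), np.float64(2.1)) cab-x 579.7
green 18 cab-x 545.9 558.2 mean 552.9 y -124.4
red 26 cab-x 625.9 634.6 mean 630.4 y -115.8
pocket (np.float64(243.0), array([540. , -21.8]), np.float64(26.7)) cab-x 540.3
```

```bash
python3 -m crank '[[[0,-0.006,0,0,0,0],[0,-0.012,0,0,0,0],[0,-0.018,0,0,0,0],[0,-0.023,0,0,0,0],[0,-0.026,0,0,0,0],[0,-0.026,0,0,0,0],[0,-0.026,0,0,0,0],[0,-0.026,0,0,0,0]]]' 1 90; python3 -c "
from h import *
print(r.sense()['ft_force'])
o=[]
for n,(a,b) in(('top',(282,205)),('scene',(228,165))):
    q,d=r.snapshot(n);o.append(cv2.resize(q[b-30:b+30,a-30:a+30],(400,400),interpolation=2)); np.savez('p2_'+n,q=q,d=d)
cv2.imwrite('pics/f2.png',np.hstack(o))
from gap import *
s=np.load('p2_scene.npz'); gap(s['q'],s['d'],(232,155,270,190))
"
```

```text
time: 17.08
tool_pos: [543.7, -33.8, 161.5]
tcp_rot: [180.0, 0.0, 88.9]
ft_force: [5.0, -1.2, 0.0]
finger_gap: 23.1
[ 4.95750186 -1.22901351  0.0361744 ]Traceback (most recent call last):
  File "<string>", line 9, in <module>
    s=np.load('p2_scene.npz'); gap(s['q'],s['d'],(232,155,270,190))
                               ~~~^^^^^^^^^^^^^^^^^^^^^^^^^^^^^^^^^
  File "gap.py", line 11, in gap
    c=P[:,:2]@u; y=P[:,1]
      ~^^^^^^
IndexError: too many indices for array: array is 1-dimensional, but 2 were indexed
```

View pics/f2.png

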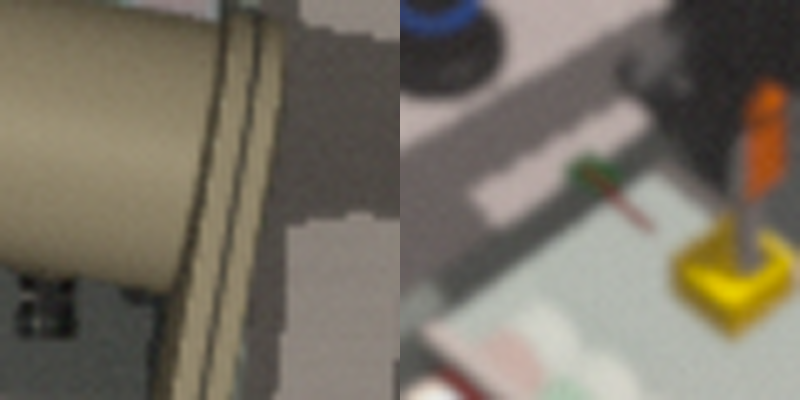

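```bash
python3 -c "
from gap import *
s=np.load('p2_scene.npz'); q=s['q']; z=np.load('s0.npz')['ps']
b={'scene':(232,155,270,190)}
m={'scene':cv2.morphologyEx(mask(q,(22,100,60),(36,255,255),b['scene']),cv2.MORPH_CLOSE,np.ones((7,7)))}
print(fit(m,b,20,20,89,110,(552,-34),(0,)))
a=np.deg2rad(-.9);u=np.array([np.cos(a),np.sin(a)]);w=np.array([-u[1],u[0]])
S=16;o=[]
for im0 in(q,z):
    x0,y0=216,151; im=cv2.resize(im0[y0:y0+25,x0:x0+25],None,fx=S,fy=S,interpolation=2)
    for c,col in((545,(255,255,255)),(553,(0,255,255)),(561,(255,255,255))):
        e=[proj('scene',np.append(c*u+t*w,92)) for t in(-118,-128)]
        p=[tuple(int(x) for x in ((k-[x0,y0])+.5)*S) for k in e]; cv2.line(im,p[0],p[1],col,1)
    o.append(im)
cv2.imwrite('pics/g1.png',np.hstack(o))
"
```

```text
(np.float64(19.1), array([553.3, -31.5]), np.float64(5.0))
```

View pics/g1.png

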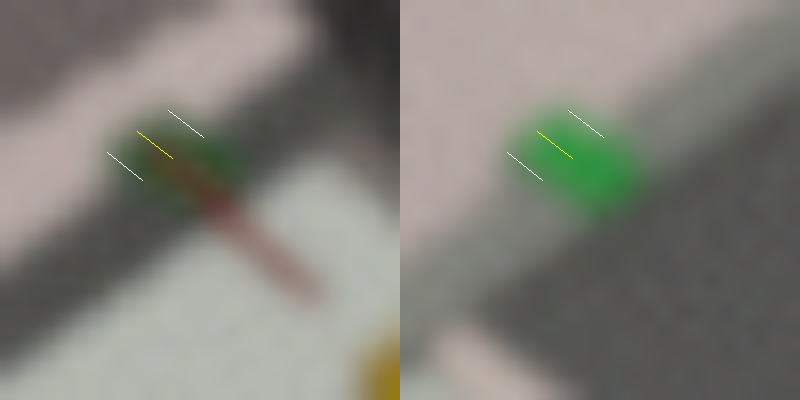

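The pointer runs through the middle of the green blob (crop line through (180,165), blob centre (180,160)), about 1 mm off centre. A brief hold to confirm it is still, then hand-in.

```bash
python3 -m crank '[[[0,0,0,0,0,0],[0,0,0,0,0,0],[0,0,0,0,0,0],[0,0,0,0,0,0]]]' 1 90; python3 -c "
from gap import *
s=r.sense();print(s['tool_pos'],s['qd'].round(2),s['finger_gap'],s['ft_force'])
q,d=r.snapshot('scene'); cv2.imwrite('pics/h1.png',cv2.resize(q[120:220,170:300],(780,600),interpolation=2))
b={'scene':(232,155,270,190)}
m={'scene':cv2.morphologyEx(mask(q,(22,100,60),(36,255,255),b['scene']),cv2.MORPH_CLOSE,np.ones((7,7)))}
print(fit(m,b,20,20,89,110,(552,-34),(0,)))"
```

```text
time: 17.68
tool_pos: [543.8, -33.8, 161.5]
tcp_rot: [179.9, 0.0, 88.9]
ft_force: [3.9, -1.6, 0.1]
finger_gap: 22.8
[543.75618495 -33.77229349 161.53664611] [-0.01  0.02 -0.16  0.03  0.07 -0.04] 22.755214331724876 [ 3.92147944 -1.63660457  0.11909039]
(np.float64(19.3), array([553.6, -31.7]), np.float64(4.9))
```

View pics/h1.png

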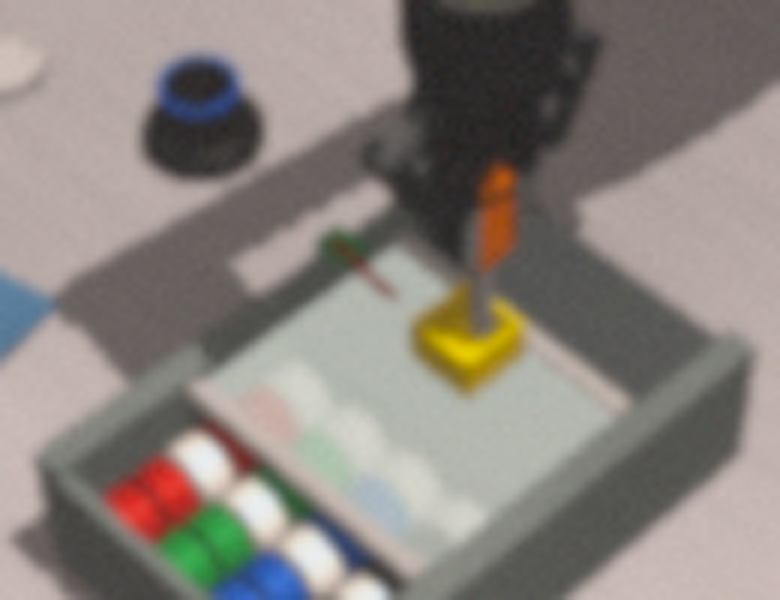

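The pointer at (345,245) lies across the green mark, the rod is gripped and in the pocket, and everything is still.

```bash
python3 -c "
from bench import r
print(r.hand_in())"
```

```text
the job is handed in; nothing more can be done
None
```

The job is handed in at about 17.7 s, with the door held open and the red pointer inside the green mark; `hand_in()` gave no verdict.

- **Dip:** I took the orange rod from its stand and dipped its tip about 20 mm below the reader cup's rim for over half a second.
- **Door:** I put the tip in the yellow pocket and pulled the door open about 76 mm with the rod alone. It moved freely, so the dip had unlocked it.
- **Last checks:** The pointer is about 1 mm from the mark's centre (8 mm allowed). The arm is still, the wrist force is about 4 N and the rod is firmly gripped. I saw no contact with the plaques, dice, buttons, chip cup or purple look-alikes.
- **Disagreements:** The network's reader position from the two cameras differed by about 13 mm in y, so I fitted the cup's outline in the pictures instead. The last pocket fit gave a yaw of about 5° because the rod hides part of the pocket. I went by the pointer and mark in the picture, and the pocket's position along the slide agreed.
- **Single view at the end:** The arm blocked the top camera's view of the pointer and mark, so that check rests on the scene camera alone.

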